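# Lock out the bench mains box with a snap hook

## Task

The soldering bench is switched off for the day: lock it out by snapping the big handle hook onto the upright ring on top of the grey mains box. Lift the hook by its grip out of its wooden rest, push its sprung gate against the ring's top bar until the bar has passed inside and the gate has snapped shut, then let go and leave the hook hanging on the ring. Do not knock over the solder reel or the flux tin.

Things in the scene. Friction and masses are not known exactly. Their poses are not given: they have to be found in the camera images.
- snap_hook: Steel snap hook with a grey ribbed grip: 153 mm long (own x), 112 mm tall (own z), frame of 12 mm round bar, 0.22 kg. Stands upright in the rest, grip on top, gate below. Origin: centre of its underside, in its middle plane. Bottom bar (centre line z = 6 mm): gate from x = -46 to 15 mm, fixed nose from x = 14 to 75 mm. Inside it is 56 mm high (z = 12 mm to the grip's underside, 68 mm).
- grip (a point): Where to grip the hook: middle of its grip in length and thickness, at z = 94 mm of the hook's frame. The grip is 92 mm long (x), 22 mm thick (y, grip it across this), z from 68 to 112 mm.
- gate (a joint): Angle of the gate, a 10 mm bar hinged at x = -46 mm of the hook: 0 shut, grows as its free end swings up into the hook (most 1.2 rad). Sprung: 4 N to start, 10 N to clear. Pushed straight down on the ring's bar crossing at hook x = -8 to 4 mm, the bar slips past the gate's end at z = 44 mm (x = 4) to 55 mm (x = -8) of the hook's frame and the gate shuts itself below it; press on to z = 58 mm.
- mains_box: Grey mains box, fixed, 160 (x) by 120 (y) by 60 mm high, black rotary switch on its -x face. Origin: centre of its underside. On top a foot plate (top 64 mm over the table) with an upright ring in the box's y-z plane at x = 0: two 10 mm round posts at y = -30 and 30 mm (50 mm clear between) and a straight 10 mm round top bar along y, centre line 155 mm above the table.
- ring_bar (a point): Middle of the ring's top bar, on its centre line, 155 mm above the table. Axes are the box's: the bar runs along y; the hook must lie along x (either end first) and cross the bar between the posts. 86 mm clear under the bar.
- rest: Fixed plywood rest, base 180 x 70 x 12 mm; the hook stands on the base (its underside 12 mm over the table), each end in a 16 mm slot between cheeks 57 mm high over the table, and lifts straight up. Origin: centre of its underside; the hook's x is the rest's x. Rest and box may be left or right of each other.
- solder_reel: Bystander: steel solder reel standing on end, 60 mm diameter, 52 mm high, 0.35 kg, loose. Origin: centre of its underside.
- flux_tin: Bystander: upright round tin, 54 mm diameter, 50 mm high, 0.12 kg, loose. Origin: centre of its underside.
Not all that is in view belongs to the job. What is shaped like the snap_hook but green or yellow is not meant.

How it is judged:
By the outcome, as a careful person would: the job done as asked, in the order asked, and still so for the second after the job is handed in, with the robot touching nothing.
It also fails if it takes over 45 s, if anything falls off the work surface, if the arm or the gripper's body presses on something with over 40 N, if the wrist force passes 120 N, or if a joint passes its speed limit or range.

## Robot

A 6-joint arm with a two-finger parallel gripper is mounted at the origin on the work surface. World frame = base frame: x ahead of the robot, y to its left, z up, the work surface at z = 0. Lengths are in m, angles in rad, forces in N, time in s.
With the tool pointing down it reaches from about 0.375 to 0.9 m from the base axis. Payload 3.1 kg.
Tool frame: the origin (TCP) lies at the very end of the fingers, on their centre line; the grasp point (between the pads) lies 19 mm behind it (manip.pinch_z is the distance from the TCP to the grasp point, in m); z points along the fingers, y is the line along which they close (so a half turn about z gives the same grasp; the last joint's range is limited). The gripper opens to 85 mm and grips with 20 to 120 N. Pads are 22 mm wide; open, the fingers measure 114 mm over their backs; the gripper's body (76 mm by 85 mm) begins 54 mm behind the grasp point. The pads swing forward as they close: fully open they stand 13 mm farther back than shut.
Start: joints at [-1.298, 0.527, 1.433, -0, 1.181, -0.178], TCP at [0.272, -0.563, 0.231] pointing down, gripper open.
Joint ranges: [-3.08, 3.08], [-0.75, 2.2], [0.22, 2.44], [-1.43, 4.57], [0, 2.65], [-2.85, 2.85]. Speed limits (rad/s): [2.79, 2.79, 3.14, 3.14, 3.14, 3.14].

## Interface

Orientations are given as a unit quaternion [x, y, z, w].
In Python, from station import manip gives the robot as it stands.
- The arm moves only by the tool servo_tool, never from a script. Its argument "commands" is one flat list of numbers, 7 for each row, row after row: the shift along the tool's x, y, z each as a share of 500 mm, from -1 to 1, then the turn, a rotation vector about the tool's x, y, z each as a share of 360 degrees, from -1 to 1, then the opening, from -1 (shut) to 1 (fully open). In form: [dx, dy, dz, rx, ry, rz, claw, dx, dy, dz, rx, ry, rz, claw, ...]. A call has 1 to 12 rows; each row shifts and turns the commanded pose from where the row before left it, along the tool's axes as they then stand; what a row does not reach is not made up. A row lasts 1/12 s, in which the tool goes at most 41.7 mm and 7.16 degrees, less where a joint would pass 70% of its speed; a pose out of reach is approached as far as the arm can. A call with a number of a shift or a turn outside -1 to 1 is refused whole. A call with a gripper value outside its range is refused whole. The fingers move at their own pace and stop on an object; "force" is the grip in N (left out, the last holds). Time passes only in rows, so rows that do not move let the fingers close. It gives the time, the measured TCP pose, the force, the opening and the grip force at its end, in the units of the state.
- manip.sense(): the state, without advancing time (a new reading comes with each control period).
- manip.snapshot(name): name is "scene" or "top"; returns a dict with "img" (480x640x3 uint8, red, green, blue), "mtx" (3x3 intrinsics, pixels), "world_to_cam" (4x4, takes a point from world to camera coordinates). Camera axes: x right, y up, looking along -z (the intrinsics and any distortion apply to the point x, -y, -z); pixel columns grow to the right and rows downward; lengths in m; the calibration is good to about 2 mm. A picture is of the moment at which its call begins. There is no depth.
- manip.sign_off(): hands the job in; it is judged then, once.
Trained networks look in a picture, given as the dict that the camera call returned (one of the last four; its "shot" number tells which), for a name from the list of things; names that differ only in an ending like _2 or _b are one class to them, and where a whole thing is asked for, a point or a joint stands for the part that bears it (a point fixed in the world has none). Each returns a list of dicts, best first, with "conf" (0 to 1); they miss things now and then, are a little off and sometimes report something else, mostly with a low value. They report only what shows in the picture. A call takes as long as a camera call. They do not tell look-alikes from the thing itself.
- manip.look_for(picture, query): "box" ([left, top, width, height] in pixels, round what is visible of it).
- manip.silhouettes(picture, query): "pixels" (480x640 bool, what is visible of it) and "box" ([left, top, width, height] in pixels, round what is visible of it).
The state is a dict: "t": time; "q": joint angles; "qd": joint speeds; "tau": joint torques, N m; "tcp_pos": TCP position; "tool_rot": TCP orientation; "force": force on the tool from outside, world axes, zero at the start; "ft_torque": the same for the moment, N m; "finger_gap": opening from 0.0 (shut) to 1.0 (fully open); "gripper_force": force on a finger pad.
Only numpy, scipy, OpenCV 4.12 (cv2) and the standard library are available. Lean on these libraries where they do the work, as an engineer would, in place of code of your own. Each camera call takes 0.05 s, during which the arm holds its last target. There are 200 camera calls.

## Working session

There is one attempt and no reset: what is moved stays moved. The work goes in short steps, Python scripts to look and compute and a tool call to move; the robot and the scene stay as the last step left them, time stands still between calls to the robot, and variables do not carry over. Pictures are saved under pics/ and viewed, at most 10 in all, crops included, and the job is handed in when it is done.

Besides the shell and the picture viewer there is one more tool, called after "Request:" as name(argument=value, ...), one argument or row to a line, values as JSON. servo_tool: Moves the arm, as the interface text tells. Its arguments: {"type":"object","properties":{"commands":{"type":"array"},"force":{"type":"number"}},"required":["commands"]}

```bash
mkdir -p pics; ls; python3 - <<'E'
from station import manip
import cv2
for n in("scene","top"):
    p=manip.snapshot(n); cv2.imwrite(f"pics/{n}0.png",p["img"][:,:,::-1])
    print(n,p["mtx"].tolist(),p["world_to_cam"].round(4).tolist(),[k for k in p])
    for q in("snap_hook","mains_box","rest","solder_reel","flux_tin"):
        print(q,[(round(d["conf"],2),[int(x) for x in d["box"]]) for d in manip.look_for(p,q)])
print(manip.sense())
E
```

```text
pics
scene [[496.7932883176457, 0.0, 324.2600664116466], [0.0, 496.7932883176457, 240.3654830462063], [0.0, 0.0, 1.0]] [[-0.7904, 0.6121, 0.0233, 0.3103], [-0.3694, -0.5066, 0.779, 0.1089], [0.4886, 0.6071, 0.6266, -1.4073], [0.0, 0.0, 0.0, 1.0]] ['img', 'mtx', 'world_to_cam', 'shot']
snap_hook [(0.95, [299, 281, 52, 65]), (0.95, [387, 242, 32, 60]), (0.89, [460, 291, 47, 70]), (0.68, [232, 262, 27, 39])]
mains_box [(0.87, [199, 185, 84, 82])]
rest [(0.7, [278, 300, 87, 66])]
solder_reel [(0.94, [230, 264, 27, 37])]
flux_tin [(0.81, [305, 239, 21, 29])]
top [[600.0362048110688, 0.0, 326.16847631666576], [0.0, 600.0362048110688, 235.51453920510977], [0.0, 0.0, 1.0]] [[0.0119, -0.9999, -0.0085, 0.0872], [0.9802, 0.0099, 0.1977, -0.4775], [-0.1976, -0.0107, 0.9802, -1.236], [0.0, 0.0, 0.0, 1.0]] ['img', 'mtx', 'world_to_cam', 'shot']
snap_hook [(0.97, [268, 168, 18, 68]), (0.82, [165, 285, 27, 73]), (0.76, [260, 278, 32, 64])]
mains_box [(0.77, [410, 170, 64, 83])]
rest [(0.65, [260, 169, 37, 82])]
solder_reel [(0.72, [360, 166, 32, 34])]
flux_tin [(0.89, [354, 248, 25, 24])]
{'t': 0.6, 'q': array([-1.29850795e+00,  5.27458362e-01,  1.43268884e+00,  6.00350075e-06,
        1.18138821e+00, -1.78471345e-01]), 'qd': array([-0.00070764, -0.00052153, -0.00180039, -0.00017507,  0.00167244,
       -0.00165577]), 'tau': array([-9.83511018e-04, -4.42049789e+01, -1.78325379e+01, -2.57417278e-04,
        1.05471059e-03,  2.27502412e-06]), 'tcp_pos': array([ 0.27232206, -0.56254053,  0.23133957]), 'tool_rot': array([9.74709541e-01, 2.23475523e-01, 4.11617336e-06, 2.84613855e-05]), 'force': array([-0.72130071,  0.88569196,  0.50679833]), 'ft_torque': array([-0.00105278,  0.01498066, -0.02183523]), 'gripper_force': 0.0, 'finger_gap': 1.0009859372587888}
```

```bash
python3 - <<'E'
import cv2
a=cv2.imread("pics/scene0.png")[170:380,190:520]; b=cv2.imread("pics/top0.png")[150:370,150:490]
cv2.imwrite("pics/scene0c.png",cv2.resize(a,None,fx=2.4,fy=2.4,interpolation=2));cv2.imwrite("pics/top0c.png",cv2.resize(b,None,fx=2.3,fy=2.3,interpolation=2))
E
```

```text
(no output)
```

View pics/scene0c.png

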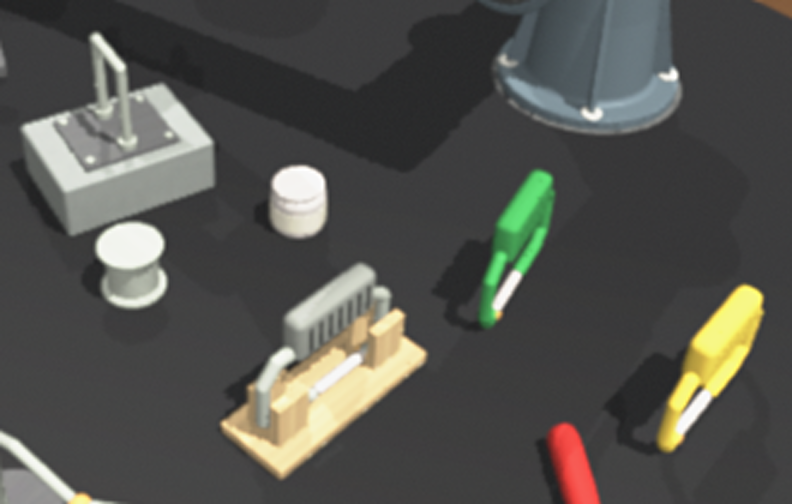

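View pics/top0c.png

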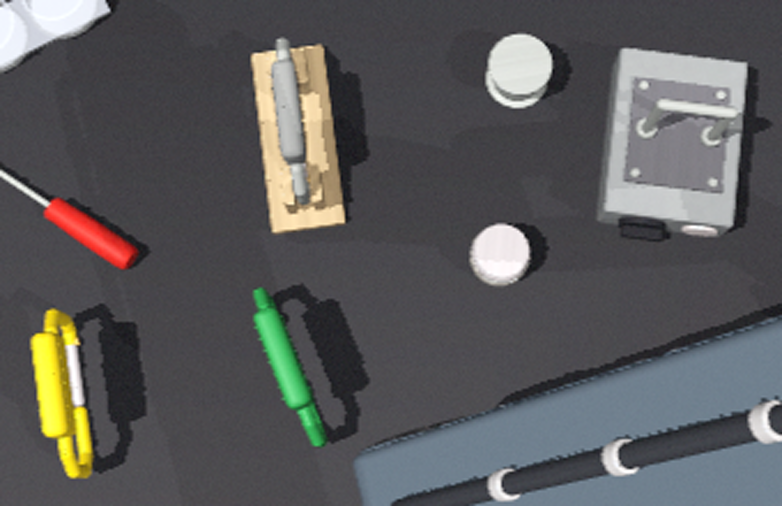

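The candidates are hook-shaped things in the top picture: the green one at about (276,310), the yellow one at about (178,320), and the grey ribbed one in the wooden rest at about (277,202). The grey one in the rest fits the description, and both enlarged crops confirm it. The box with its ring is at about (442,210), the reel at (376,182) and the tin at (366,260). Next I'll fit the poses.

```bash
cat > fit.py <<'E'
import numpy as np, cv2
from scipy.optimize import minimize
def box(x0,x1,y0,y1,z0,z1): return np.array([[x,y,z] for x in(x0,x1) for y in(y0,y1) for z in(z0,z1)])/1000
def proj(p,P):
    c=(p["world_to_cam"]@np.c_[P,np.ones(len(P))].T)[:3]
    u=p["mtx"]@np.array([c[0],-c[1],-c[2]]); return (u[:2]/u[2]).T
HOOK=[box(-46,46,-11,11,68,112),box(-75,75,-6,6,0,12),box(-76,-64,-6,6,0,70),box(64,76,-6,6,0,70)]
REST=[box(-90,90,-35,35,0,12)]
BOX=[box(-80,80,-60,60,0,60),box(-5,5,-35,-25,60,160),box(-5,5,25,35,60,160),box(-5,5,-35,35,150,160)]
def world(P,s,z=0):
    x,y,a=s; R=np.array([[np.cos(a),-np.sin(a),0],[np.sin(a),np.cos(a),0],[0,0,1]]); return P@R.T+[x,y,z]
def render(p,parts,s,z):
    m=np.zeros((480,640),np.uint8)
    for P in parts:
        h=cv2.convexHull(proj(p,world(P,s,z)).astype(np.float32))
        cv2.fillConvexPoly(m,np.round(h*256).astype(np.int32),255,cv2.LINE_AA,8)
    return m/255.
def fit(pics,masks,parts,s0,z=0):
    g=lambda m:cv2.GaussianBlur(np.asarray(m,float),(0,0),1.2)
    M=[g(m) for m in masks]
    f=lambda s:sum(((g(render(p,parts,s,z))-m)**2).sum()/m.sum() for p,m in zip(pics,M))
    return min((minimize(f,np.array(s0)+[0,0,d],method="Nelder-Mead",options=dict(initial_simplex=np.array(s0)+[0,0,d]+np.array([[0,0,0],[.02,0,0],[0,.02,0],[0,0,.15]]))) for d in(-.15,.15)),key=lambda r:r.fun)
def ground(p,uv,z):
    W=np.linalg.inv(p["world_to_cam"]); k=np.linalg.inv(p["mtx"])@[*uv,1]
    d=W[:3,:3]@[k[0],-k[1],-k[2]]; o=W[:3,3]; return o+d*(z-o[2])/d[2]
E
python3 - <<'E'
from station import manip
from fit import *
pics=[manip.snapshot(n) for n in("scene","top")]
exp={"snap_hook":((325,313),(277,202)),"rest":((321,333),(278,210)),"mains_box":((241,226),(442,211)),"solder_reel":((243,282),(376,183)),"flux_tin":((315,253),(366,260))}
for q,cs in exp.items():
    ms=[]
    for p,c in zip(pics,cs):
        r=[d for d in manip.silhouettes(p,q) if np.hypot(d["box"][0]+d["box"][2]/2-c[0],d["box"][1]+d["box"][3]/2-c[1])<15]
        ms.append(r[0]["pixels"] if r else None)
    print(q,[m is not None and int(m.sum()) for m in ms])
    if any(m is None for m in ms): continue
    z0={"snap_hook":.07,"rest":.006,"mains_box":.05}.get(q,.025)
    v,u=np.nonzero(ms[1]); g=ground(pics[1],(u.mean(),v.mean()),z0); print(" ground",g.round(4))
    if q=="snap_hook": print(fit(pics,ms,HOOK,(g[0],g[1],.07),.012))
    elif q=="mains_box": print(fit(pics,ms,BOX,(g[0],g[1],-.1)))
    elif q=="rest": r=fit(pics,ms,REST,(g[0],g[1],.07)); print(r.x,r.fun)
E
```

```text
snap_hook [1237, 681]
 ground [0.5469 0.1997 0.07  ]
       message: Optimization terminated successfully.
       success: True
        status: 0
           fun: 0.5935730743835961
             x: [ 5.449e-01  1.984e-01  1.632e-01]
           nit: 51
          nfev: 105
 final_simplex: (array([[ 5.449e-01,  1.984e-01,  1.632e-01],
                       [ 5.449e-01,  1.984e-01,  1.632e-01],
                       [ 5.449e-01,  1.984e-01,  1.632e-01],
                       [ 5.449e-01,  1.984e-01,  1.632e-01]]), array([ 5.936e-01,  5.936e-01,  5.937e-01,  5.937e-01]))
rest [False, 1728]
mains_box [3489, 4636]
 ground [ 0.5289 -0.156   0.05  ]
       message: Optimization terminated successfully.
       success: True
        status: 0
           fun: 0.07942901490057754
             x: [ 5.347e-01 -1.584e-01 -1.303e-01]
           nit: 41
          nfev: 85
 final_simplex: (array([[ 5.347e-01, -1.584e-01, -1.303e-01],
                       [ 5.347e-01, -1.584e-01, -1.303e-01],
                       [ 5.347e-01, -1.584e-01, -1.302e-01],
                       [ 5.347e-01, -1.584e-01, -1.302e-01]]), array([ 7.943e-02,  7.950e-02,  7.950e-02,  7.950e-02]))
solder_reel [756, 721]
 ground [ 0.6076 -0.0153  0.025 ]
flux_tin [598, 539]
 ground [0.4285 0.0028 0.025 ]
```

```bash
python3 - <<'E'
from station import manip
from fit import *
pics=[manip.snapshot(n) for n in("scene","top")]
# wood + hook + filled = rest base and cheeks
CH=[box(sx*x0,sx*x1,sy*8,sy*20,12,57) for sx in(-1,1) for sy in(-1,1) for x0,x1 in[(56,84)]]
ms=[]
for p,(u,v) in zip(pics,((321,325),(278,208))):
    im=p["img"].astype(int); m=(im[:,:,0]-im[:,:,2]>35)
    k=np.zeros_like(m); k[v-55:v+55,u-60:u+60]=1; m&=k
    # cut away green/yellow neighbours: keep biggest cluster hull
    n,l,st,_=cv2.connectedComponentsWithStats(cv2.dilate(m.astype(np.uint8),np.ones((9,9)))); i=1+st[1:,4].argmax(); m&=l==i
    ms.append(m); print(m.sum())
def hull(m):
    o=np.zeros(m.shape,np.uint8); pts=cv2.findNonZero(m.astype(np.uint8)); cv2.fillConvexPoly(o,cv2.convexHull(pts),1); return o
# top view only for base (wood visible all round): fit hull of base+cheeks
import fit as F
r0=F.render
F.render=lambda p,parts,s,z: hull(r0(p,parts,s,z)>.5).astype(float)
rr=F.fit(pics,[hull(m) for m in ms],REST+CH,(.545,.2,.1)); print("rest",rr.x,rr.fun)
F.render=r0
outs=[]
for p,(u,v) in zip(pics,((321,320),(278,208))):
    a=cv2.resize(p["img"][v-50:v+50,u-50:u+50,::-1],None,fx=4,fy=4,interpolation=2).copy()
    for parts,s,z,c in((REST,rr.x,0,(255,0,0)),(HOOK[:2],rr.x,.012,(0,0,255)),(HOOK[:1],(.5449,.1984,.1632),.012,(0,255,0))):
        for P in parts:
            h=cv2.convexHull(F.proj(p,F.world(P,s,z)).astype(np.float32))
            cv2.polylines(a,[((h-[u-50,v-50]+.5)*4).astype(np.int32)],True,c,1)
    outs.append(a)
cv2.imwrite("pics/ov.png",np.hstack(outs))
E
```

```text
2486
1893
rest [0.5423787  0.20006164 0.14973836] 0.12232296690273128
```

View pics/ov.png

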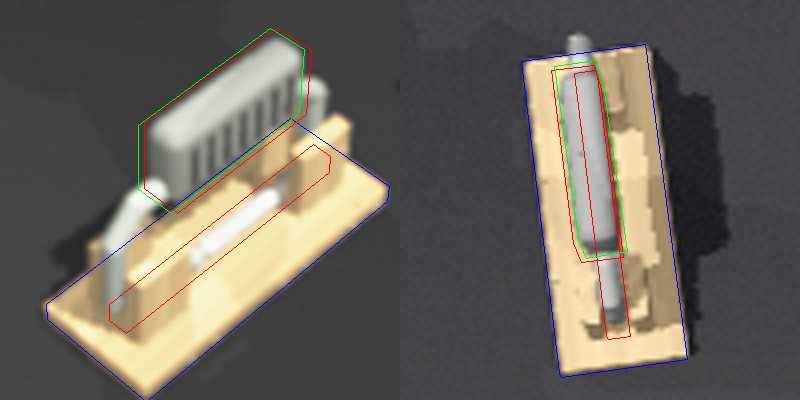

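The hook is at about (0.544, 0.198), yaw 0.15, with the gate's hinge end towards the robot, so the hook's x matches the rest's. The ring is at (0.535, -0.158), yaw -0.13. Now I'll move above the hook.

Request:
servo_tool(
  commands=[0, 0, 0, 0, 0, 0.016, 1, 0, 0, 0, 0, 0, 0.016, 1, 0, 0, 0, 0, 0, 0.016, 1, 0.032, -0.059, 0, 0, 0, 0, 1, 0.032, -0.059, 0, 0, 0, 0, 1, 0.032, -0.059, 0, 0, 0, 0, 1, 0.032, -0.059, 0, 0, 0, 0, 1, 0.032, -0.059, 0, 0, 0, 0, 1, 0.032, -0.059, 0, 0, 0, 0, 1, 0.032, -0.059, 0, 0, 0, 0, 1, 0.032, -0.059, 0, 0, 0, 0, 1, 0.032, -0.059, 0, 0, 0, 0, 1],
)

```text
t: 2.3
tcp_pos: [0.3756, -0.2772, 0.2316]
tool_rot: [0.997, 0.074, 0.0, 0.0]
force: [0.2, 0.2, -0.9]
finger_gap: 0.999
gripper_force: 0.0
```

Request:
servo_tool(
  commands=[0.032, -0.059, 0, 0, 0, 0, 1, 0.032, -0.059, 0, 0, 0, 0, 1, 0.032, -0.059, 0, 0, 0, 0, 1, 0.032, -0.059, 0, 0, 0, 0, 1, 0.032, -0.059, 0, 0, 0, 0, 1, 0.032, -0.059, 0, 0, 0, 0, 1, 0.032, -0.059, 0, 0, 0, 0, 1, 0.032, -0.059, 0, 0, 0, 0, 1, 0.032, -0.059, 0, 0, 0, 0, 1, 0.032, -0.059, 0, 0, 0, 0, 1, 0.032, -0.059, 0, 0, 0, 0, 1, 0.032, -0.059, 0, 0, 0, 0, 1],
)

```text
t: 3.3
tcp_pos: [0.5129, 0.1018, 0.2315]
tool_rot: [0.997, 0.075, 0.0, 0.0]
force: [0.4, -0.3, 1.3]
finger_gap: 1.005
gripper_force: 0.0
```

Request:
servo_tool(
  commands=[0.032, -0.059, 0, 0, 0, 0, 1, 0.032, -0.059, 0, 0, 0, 0, 1, 0, 0, 0, 0, 0, 0, 1, 0, 0, 0, 0, 0, 0, 1],
)

```text
t: 3.63
tcp_pos: [0.5356, 0.1646, 0.2312]
tool_rot: [0.997, 0.076, 0.0, 0.0]
force: [0.3, -1.3, -1.0]
finger_gap: 0.998
gripper_force: 0.0
```

Request:
servo_tool(
  commands=[0.013, -0.032, 0, 0, 0, 0, 1, 0.013, -0.032, 0, 0, 0, 0, 1, 0, 0, 0.04, 0, 0, 0, 1, 0, 0, 0.04, 0, 0, 0, 1, 0, 0, 0.04, 0, 0, 0, 1, 0, 0, 0.04, 0, 0, 0, 1, 0, 0, 0.04, 0, 0, 0, 1, 0, 0, 0.04, 0, 0, 0, 1, 0, 0, 0.024, 0, 0, 0, 1, 0, 0, 0.024, 0, 0, 0, 1, 0, 0, 0, 0, 0, 0, 1, 0, 0, 0, 0, 0, 0, 1],
)

```text
t: 4.63
tcp_pos: [0.5429, 0.1954, 0.087]
tool_rot: [0.997, 0.074, -0.001, 0.0]
force: [-0.1, -0.8, -0.5]
finger_gap: 0.998
gripper_force: 0.0
```

```bash
python3 - <<'E'
from station import manip
import cv2,numpy as np
a=manip.snapshot("scene")["img"][235:375,245:425,::-1];b=manip.snapshot("top")["img"][140:280,190:370,::-1]
cv2.imwrite("pics/g1.png",np.hstack([cv2.resize(i,None,fx=2.2,fy=2.2,interpolation=2) for i in(a,b)]))
E
```

```text
(no output)
```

View pics/g1.png

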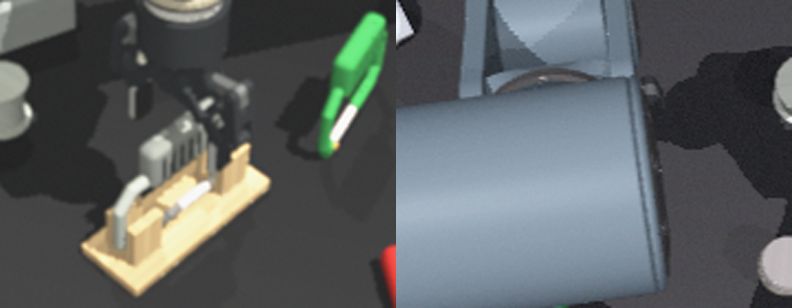

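The open fingers straddle the grip, with the left one at about (135,100) and the right at (238,130). The robot hides the hook in the top view. I'll nudge 2.5 mm and close.

Request:
servo_tool(
  commands=[0.003, -0.005, 0, 0, 0, 0, 1, 0, 0, 0, 0, 0, 0, 0, 0, 0, 0, 0, 0, 0, -0.3, 0, 0, 0, 0, 0, 0, -1, 0, 0, 0, 0, 0, 0, -1, 0, 0, 0, 0, 0, 0, -1, 0, 0, 0, 0, 0, 0, -1, 0, 0, 0, 0, 0, 0, -1, 0, 0, 0, 0, 0, 0, -1, 0, 0, 0, 0, 0, 0, -1],
  force=70,
)

```text
t: 5.57
tcp_pos: [0.5446, 0.1995, 0.0875]
tool_rot: [0.997, 0.075, 0.0, -0.0]
force: [-1.4, 0.0, 3.6]
finger_gap: 0.251
gripper_force: 68.5
```

Request:
servo_tool(
  commands=[0, 0, -0.015, 0, 0, 0, -1, 0, 0, -0.03, 0, 0, 0, -1, 0, 0, -0.04, 0, 0, 0, -1, 0, 0, -0.04, 0, 0, 0, -1, 0, 0, -0.04, 0, 0, 0, -1, 0, 0, -0.04, 0, 0, 0, -1, 0, 0, -0.04, 0, 0, 0, -1, 0, 0, -0.04, 0, 0, 0, -1, 0, 0, -0.04, 0, 0, 0, -1, 0, 0, -0.035, 0, 0, 0, -1, 0, 0, 0, 0, 0, 0, -1, 0, 0, 0, 0, 0, 0, -1],
)

```text
t: 6.57
tcp_pos: [0.5446, 0.1993, 0.2676]
tool_rot: [0.997, 0.075, 0.001, 0.0]
force: [0.1, -0.2, -3.2]
finger_gap: 0.246
gripper_force: 68.5
```

```bash
python3 - <<'E'
from station import manip
import cv2
from fit import *
s=manip.sense();p=manip.snapshot("scene");print(s["tcp_pos"],s["force"])
a=p["img"][190:340,240:420,::-1]; a=cv2.resize(a,None,fx=4,fy=4,interpolation=2).copy()
t=s["tcp_pos"]; print(2*np.arctan2(s["tool_rot"][1],s["tool_rot"][0]))
for P in HOOK[:2]+[box(-46,15,-5,5,1,11)]:
    h=cv2.convexHull(proj(p,world(P,(t[0],t[1],.15),t[2]-.075)).astype(np.float32))
    cv2.polylines(a,[((h-[240,190]+.5)*4).astype(np.int32)],True,(0,0,255),1)
cv2.imwrite("pics/g2.png",a)
E
```

```text
[0.54458984 0.19934673 0.26764091] [ 0.14520147 -0.2012895  -3.24509798]
0.1491845854366547
```

View pics/g2.png

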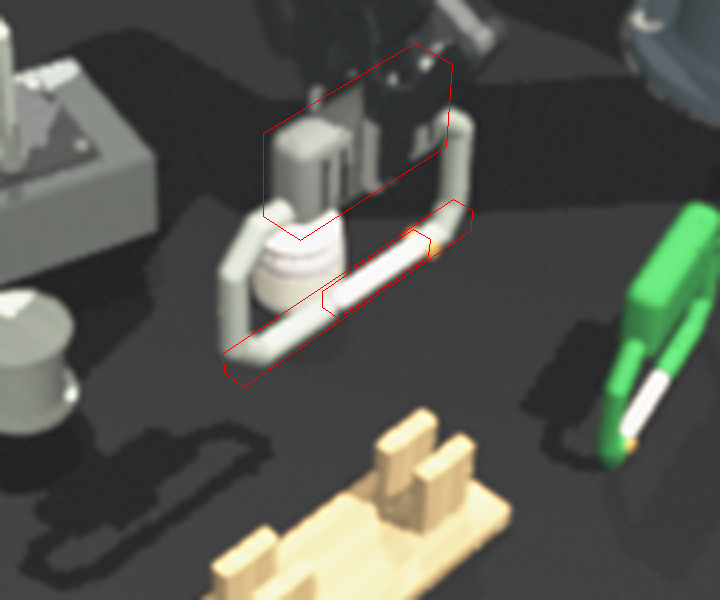

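The hook is lifted and clear of the rest. The drawn model is a few pixels off, so I'll rectify the picture onto the hook's plane to read how it sits in the grip.

```bash
cat > rect.py <<'E'
from station import manip
import cv2
from fit import *
def rect(p,t,yaw,name,x=(-90,90),z=(-10,125),k=4,off=0):
    c=np.array([[x[0],off,z[1]],[x[1],off,z[1]],[x[1],off,z[0]],[x[0],off,z[0]]])/1000
    src=proj(p,world(c,(t[0],t[1],yaw),t[2]-.075)).astype(np.float32)
    w,h=(x[1]-x[0])*k,(z[1]-z[0])*k
    H=cv2.getPerspectiveTransform(src,np.float32([[0,0],[w,0],[w,h],[0,h]]))
    o=cv2.warpPerspective(np.ascontiguousarray(p["img"][:,:,::-1]),H,(w,h),flags=cv2.INTER_CUBIC)
    for v in(0,12,68,112): cv2.line(o,(0,(z[1]-v)*k),(w,(z[1]-v)*k),(0,0,255),1)
    for u in(-76,-46,15,46,76): cv2.line(o,((u-x[0])*k,0),((u-x[0])*k,h),(0,255,0),1)
    cv2.imwrite(name,o)
E
python3 - <<'E'
from rect import *
s=manip.sense(); rect(manip.snapshot("scene"),s["tcp_pos"],.149,"pics/r1.png")
E
```

```text
(no output)
```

View pics/r1.png

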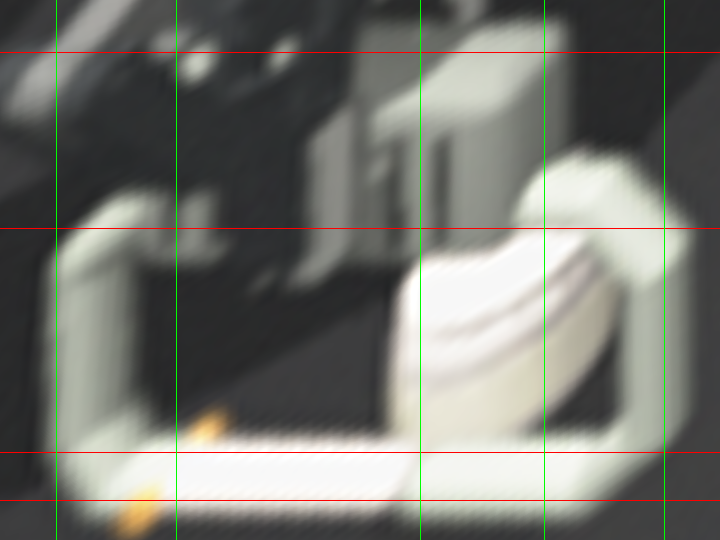

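The hook sits level, about 2 mm towards its hinge end and 1 mm low in the grip. Now I'll carry it over the ring.

Request:
servo_tool(
  commands=[0, 0, 0, 0, 0, 0.015, -1, 0, 0, 0, 0, 0, 0.015, -1, 0, 0, 0, 0, 0, 0.0145, -1, 0.003, 0.03, 0, 0, 0, 0, -1, 0.006, 0.05, 0, 0, 0, 0, -1, 0.007, 0.06, 0, 0, 0, 0, -1, 0.007, 0.06, 0, 0, 0, 0, -1, 0.007, 0.06, 0, 0, 0, 0, -1, 0.007, 0.06, 0, 0, 0, 0, -1, 0.007, 0.06, 0, 0, 0, 0, -1, 0.007, 0.06, 0, 0, 0, 0, -1, 0.007, 0.06, 0, 0, 0, 0, -1],
)

```text
t: 7.67
tcp_pos: [0.5395, -0.0534, 0.2653]
tool_rot: [0.998, -0.065, -0.002, -0.0]
force: [0.3, 0.9, -1.6]
finger_gap: 0.242
gripper_force: 68.9
```

Request:
servo_tool(
  commands=[0.007, 0.06, 0, 0, 0, 0, -1, 0.007, 0.06, 0, 0, 0, 0, -1, 0.007, 0.06, 0, 0, 0, 0, -1, 0.005, 0.05, 0, 0, 0, 0, -1, 0.003, 0.042, 0, 0, 0, 0, -1, 0, 0, 0, 0, 0, 0, -1, 0, 0, 0, 0, 0, 0, -1],
)

```text
t: 8.25
tcp_pos: [0.5365, -0.1896, 0.2653]
tool_rot: [0.998, -0.066, -0.002, -0.001]
force: [0.3, 0.9, -3.1]
finger_gap: 0.244
gripper_force: 69.0
```

```bash
python3 - <<'E'
from rect import *
s=manip.sense();t=s["tcp_pos"];y=2*np.arctan2(s["tool_rot"][1],s["tool_rot"][0]);print(t,y,s["force"])
p=manip.snapshot("scene"); rect(p,t,y,"pics/r2.png",z=(-60,90))
print("ring posts tops px in rect-plane check:")
q=manip.snapshot("top")
for n,pp in(("s",p),("t",q)):
    r=manip.look_for(pp,"mains_box"); print(n,[(d["conf"],d["box"]) for d in r[:2]])
    print(proj(pp,world(np.array([[0,-.03,.155],[0,0,.155],[0,.03,.155]]),(.5347,-.1584,-.1303))).round(1).tolist())
a=cv2.resize(p["img"][120:280,170:320,::-1],None,fx=3.6,fy=3.6,interpolation=2)
b=np.full_like(a,0)
c=p["img"]; o=a.copy()
for P in BOX:
    h=cv2.convexHull(proj(p,world(P,(.5347,-.1584,-.1303))).astype(np.float32)); cv2.polylines(o,[((h-[170,120]+.5)*3.6).astype(np.int32)],True,(0,0,255),1)
r=cv2.imread("pics/r2.png"); r=cv2.resize(r,None,fx=.6*.6*1.0,fy=.36) if 0 else r
cv2.imwrite("pics/o2.png",o)
E
```

```text
[ 0.53647819 -0.18958076  0.26532711] -0.13298104846426426 [ 0.26133751  0.93855801 -3.14107732]
ring posts tops px in rect-plane check:
s [(0.72, [197.5, 185.9, 84.5, 81.4])]
[[230.1, 185.4], [235.0, 191.6], [240.1, 198.1]]
t []
[[467.9, 199.3], [452.8, 197.3], [437.7, 195.2]]
```

View pics/o2.png

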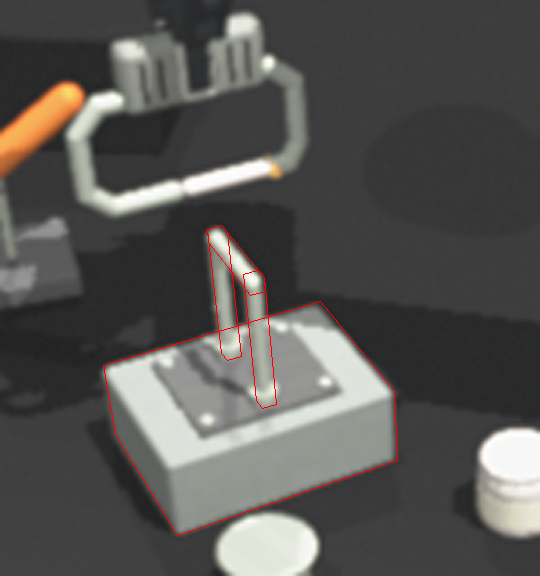

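The box and ring outline fits well. The tool overshot in y by 31 mm, so I'll correct that. I'll also work out the hook's x in the grip from the gate ends I read at crop (185,188) and (275,172).

```bash
python3 - <<'E'
from rect import *
s=manip.sense();t=s["tcp_pos"];y=2*np.arctan2(s["tool_rot"][1],s["tool_rot"][0]);p=manip.snapshot("scene")
c=np.array([[-90,0,90],[90,0,90],[90,0,-60],[-90,0,-60]])/1000
H=cv2.getPerspectiveTransform(proj(p,world(c,(t[0],t[1],y),t[2]-.075)).astype(np.float32),np.float32([[-90,90],[90,90],[90,-60],[-90,-60]]))
pts=np.float32([[185,188],[275,172],[70,140],[306,130],[112,206]])/3.6+[170-.14,120-.14]
print(cv2.perspectiveTransform(pts[None].astype(np.float32),H)[0].round(1).tolist())
E
```

```text
[[11.600000381469727, 5.300000190734863], [-49.400001525878906, 0.0], [78.4000015258789, 57.5], [-73.0, 24.600000381469727], [59.400001525878906, 6.0]]
```

Request:
servo_tool(
  commands=[-0.003, -0.031, 0, 0, 0, 0, -1, -0.003, -0.031, 0, 0, 0, 0, -1, 0, 0, 0, 0, 0, 0, -1, 0, 0, 0, 0, 0, 0, -1],
)

```text
t: 8.83
tcp_pos: [0.5385, -0.1559, 0.2675]
tool_rot: [0.998, -0.064, -0.0, -0.0]
force: [-0.4, 0.1, -2.3]
finger_gap: 0.251
gripper_force: 69.3
```

Request:
servo_tool(
  commands=[0, 0.005, 0.02, 0, 0, 0, -1, 0, 0, 0.02, 0, 0, 0, -1, 0, 0, 0.015, 0, 0, 0, -1, 0, 0, 0.012, 0, 0, 0, -1, 0, 0, 0.012, 0, 0, 0, -1, 0, 0, 0.012, 0, 0, 0, -1, 0, 0, 0.012, 0, 0, 0, -1, 0, 0, 0, 0, 0, 0, -1],
  force=100,
)

```text
t: 9.5
tcp_pos: [0.5382, -0.1606, 0.2153]
tool_rot: [0.998, -0.065, -0.0, 0.0]
force: [-3.0, 0.6, 4.7]
finger_gap: 0.24
gripper_force: 100.4
```

Request:
servo_tool(
  commands=[0, 0, 0.012, 0, 0, 0, -1, 0, 0, 0.012, 0, 0, 0, -1, 0, 0, 0.012, 0, 0, 0, -1, 0, 0, 0.012, 0, 0, 0, -1, 0, 0, 0, 0, 0, 0, -1],
)

```text
t: 9.92
tcp_pos: [0.5365, -0.1603, 0.1913]
tool_rot: [0.998, -0.065, -0.002, 0.0]
force: [-5.8, 0.1, 3.8]
finger_gap: 0.245
gripper_force: 100.2
```

Request:
servo_tool(
  commands=[0, 0, 0.012, 0, 0, 0, -1, 0, 0, 0.012, 0, 0, 0, -1, 0, 0, 0.012, 0, 0, 0, -1, 0, 0, 0, 0, 0, 0, -1, 0, 0, 0, 0, 0, 0, -1],
)

```text
t: 10.33
tcp_pos: [0.5388, -0.1605, 0.1733]
tool_rot: [0.998, -0.065, 0.0, -0.0]
force: [0.3, 0.2, -2.0]
finger_gap: 0.24
gripper_force: 104.9
```

```bash
python3 - <<'E'
from rect import *
s=manip.sense();print(s["tcp_pos"],s["force"],s["ft_torque"])
p=manip.snapshot("scene")
cv2.imwrite("pics/o3.png",cv2.resize(p["img"][150:280,170:320,::-1],None,fx=4.5,fy=4.5,interpolation=2))
E
```

```text
[ 0.53876448 -0.16046698  0.1732795 ] [ 0.27677364  0.20279013 -1.96123463] [ 0.04011273  0.00690178 -0.01412084]
```

View pics/o3.png

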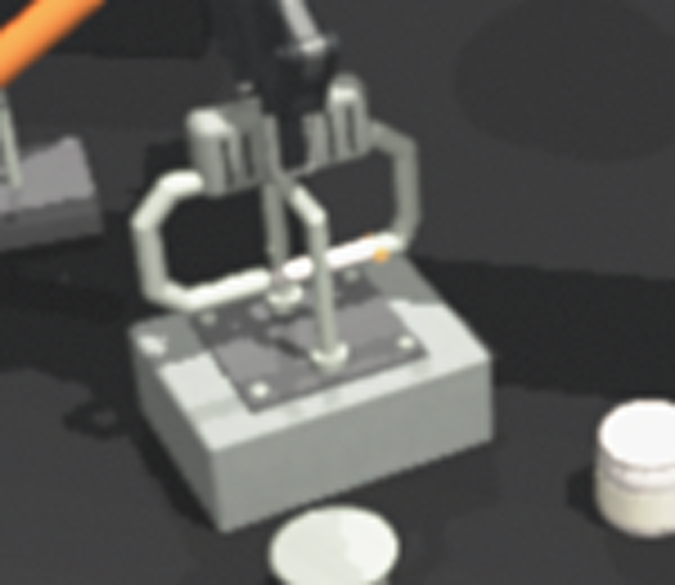

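The gate is shut below the bar at (340,255), the bar is inside the hook, and the force reads weight only. I'll set it down 4 mm, let go and rise.

Request:
servo_tool(
  commands=[0, 0, 0.004, 0, 0, 0, -1, 0, 0, 0.004, 0, 0, 0, -1, 0, 0, 0, 0, 0, 0, -1, 0, 0, 0, 0, 0, 0, -0.3, 0, 0, 0, 0, 0, 0, 0, 0, 0, 0, 0, 0, 0, 0.5, 0, 0, 0, 0, 0, 0, 1, 0, 0, 0, 0, 0, 0, 1, 0, 0, 0, 0, 0, 0, 1, 0, 0, 0, 0, 0, 0, 1, 0, 0, 0, 0, 0, 0, 1],
  force=40,
)

```text
t: 11.3
tcp_pos: [0.5383, -0.1603, 0.1698]
tool_rot: [0.998, -0.065, 0.0, 0.0]
force: [0.3, -0.3, 0.0]
finger_gap: 1.001
gripper_force: 0.0
```

Request:
servo_tool(
  commands=[0, 0, -0.02, 0, 0, 0, 1, 0, 0, -0.04, 0, 0, 0, 1, 0, 0, -0.04, 0, 0, 0, 1, 0, 0, -0.04, 0, 0, 0, 1, 0, 0, -0.04, 0, 0, 0, 1, 0, 0, -0.04, 0, 0, 0, 1, 0, 0, -0.04, 0, 0, 0, 1, 0, 0, 0, 0, 0, 0, 1, 0, 0, 0, 0, 0, 0, 1, 0, 0, 0, 0, 0, 0, 1, 0, 0, 0, 0, 0, 0, 1, 0, 0, 0, 0, 0, 0, 1],
)

```text
t: 12.3
tcp_pos: [0.5375, -0.1599, 0.2984]
tool_rot: [0.998, -0.065, -0.001, -0.001]
force: [0.0, -0.8, 0.4]
finger_gap: 1.0
gripper_force: 0.0
```

```bash
python3 - <<'E'
from rect import *
s=manip.sense();print(s["tcp_pos"],s["force"],s["finger_gap"])
p=manip.snapshot("scene")
cv2.imwrite("pics/o4.png",cv2.resize(p["img"][130:310,150:350,::-1],None,fx=3.2,fy=3.2,interpolation=2))
E
```

```text
[ 0.53753299 -0.15994858  0.29842247] [ 0.04596542 -0.77268381  0.39732335] 0.9999777224961836
```

View pics/o4.png

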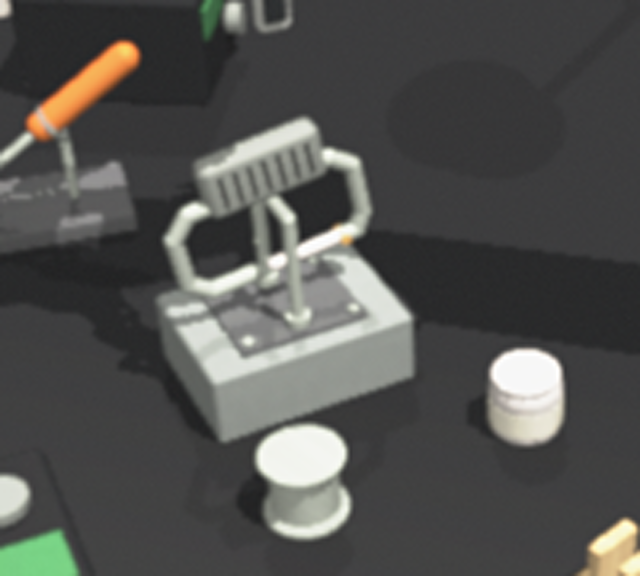

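The hook hangs on the ring, slightly tilted, with the gate shut at (310,250). The reel at (300,480) and the tin at (525,395) are both upright. I'll let it settle, check that it is still, and hand in.

Request:
servo_tool(
  commands=[0, 0, 0, 0, 0, 0, 1, 0, 0, 0, 0, 0, 0, 1, 0, 0, 0, 0, 0, 0, 1, 0, 0, 0, 0, 0, 0, 1, 0, 0, 0, 0, 0, 0, 1, 0, 0, 0, 0, 0, 0, 1, 0, 0, 0, 0, 0, 0, 1, 0, 0, 0, 0, 0, 0, 1, 0, 0, 0, 0, 0, 0, 1, 0, 0, 0, 0, 0, 0, 1, 0, 0, 0, 0, 0, 0, 1, 0, 0, 0, 0, 0, 0, 1],
)

```text
t: 13.35
tcp_pos: [0.5383, -0.1603, 0.2998]
tool_rot: [0.998, -0.065, 0.0, 0.0]
force: [0.9, 0.5, -0.3]
finger_gap: 1.0
gripper_force: 0.0
```

```bash
python3 - <<'E'
from rect import *
a=cv2.imread("pics/o4.png")
def crop(): return cv2.resize(manip.snapshot("scene")["img"][130:310,150:350,::-1],None,fx=3.2,fy=3.2,interpolation=2)
b=crop(); d=cv2.absdiff(cv2.GaussianBlur(a,(0,0),3),cv2.GaussianBlur(b,(0,0),3)).max(2); print(d[100:310,150:390].max(), (d[100:310,150:390]>25).sum())
if d[100:310,150:390].max()<25: print(manip.sign_off())
else: cv2.imwrite("pics/o5.png",b)
E
```

```text
28 13
```

```bash
python3 - <<'E'
from rect import *
f=lambda:cv2.GaussianBlur(manip.snapshot("scene")["img"][160:230,195:275],(0,0),1)
a=f()
for _ in range(8): b=f()
m=cv2.absdiff(a,b).max(); print(m)
if m<30: print(manip.sign_off())
E
```

```text
1
the job is handed in; nothing more can be done
None
```

The snap hook hangs on the mains box's ring with its gate shut, the reel and tin are still standing, and I handed the job in at about 14 s of the 45 s allowed.

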